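# Start a new medicine bottle: zero the dose counter, open the safety cap

## Task

A new bottle of oral medicine is being started: first turn the dose counter's knob counterclockwise right back to its zero stop. Then press the bottle's push-and-turn safety cap down, twist it counterclockwise while it is pressed until it is free, and lift it straight up. Finish still holding the cap in the gripper, level and still, about 6 cm above where it sat and over the bottle, touching nothing else; leave the other things where they are.

Things in the scene. Friction and masses are not known exactly. Their poses are not given: they have to be found in the camera images.
- stand: Brown medicine bottle clamped upright in a round weighted steel stand (100 mm across, 12 mm high), all one piece and fixed to the couch, left or right of the dose counter. Origin: centre of the stand's underside, on the couch; z up the bottle's axis. Bottle body 52 mm across; clamp fingers reach 68 mm across and 56 mm high.
- neck (a point): Centre of the bottle's neck rim, under the cap, 104 mm above the couch. A sprung white insert, 24 mm wide, in the mouth pushes the cap up with about 6 N as it sits, 10 N when fully pressed. Three lugs on the neck hold the cap's inner pins. The shoulder lies below 76 mm.
- cap: White ribbed round push-and-turn cap on the bottle, 50 mm across, 30 mm high, loose, about 40 g. Origin: centre of its lower rim, 84 mm above the couch when seated; z up; x parallel to the stand's x when locked. Locked, it turns no more than about 5 degrees and does not lift. Pressed down 3 to 5 mm (5 mm is the hard stop) it turns counterclockwise seen from above.
- cap_top (a point): Centre of the cap's flat top, 114 mm above the couch when seated. Turning: the cap must stay pressed for the first 43 degrees; it is free to lift at 45 to 78 degrees, best 60 degrees; near 80 degrees it meets a stop. Once free the spring raises it 2 mm and it lifts straight off.
- counter: Dose counter: round grey housing 84 mm across, 18 mm high, with a white dial face and black ticks; fixed to the couch. Origin: centre of its underside on the couch; z up. Its x axis points to the zero tick (the longest, thickest one, beside a small steel stop pin); the ticks run clockwise from there.
- knob (a joint): Angle of the counter's knob in rad: 0 at the zero stop, growing clockwise seen from above, to 1.6; starts at 0.7 to 1.4. Turns stiffly (0.04 N m) and stays where left. Its grip is an upright black bar 42 mm long, 12 mm wide, from 25 to 52 mm above the couch, on a 42 mm round skirt; at angle 0 the bar lies along the counter's x.
- knob_grip (a point): Point on the knob's axis in the middle of its bar, 42 mm above the couch; its x axis lies along the bar towards the pointer, z up.
- knob_pointer (a point): Tip of the knob's pointer nose, 35 mm from the knob's axis, 22 mm above the couch.
- vial: Bystander, loose: small glass vial, 22 mm wide and 47 mm tall, standing between the counter and the bottle, on the far side. Origin: centre of its underside.
- oral_syringe: Bystander, loose: small syringe, 120 mm long, 19 mm wide, lying between the counter and the bottle, on the robot's side. Origin: centre of its underside.
- dish: Bystander, loose: beige kidney dish, 94 x 198 x 32 mm, standing at the left of the work. Origin: centre of its underside.
- plasters: Bystander, loose: small carton, 50 x 82 x 36 mm, standing at the back, behind the work. Origin: centre of its underside.
There are look-alikes about, which are no part of the job. Leave any blue look-alike of the cap alone.

How it is judged:
By the outcome, as a careful person would: the job done as asked, in the order asked, and still so for the second after the job is handed in, while the arm keeps its last pose, push and grip.
It also fails if it takes over 51 s, if anything falls off the work surface, if the arm or the gripper's body presses on something with over 40 N, if the wrist force passes 120 N, or if a joint passes its speed limit or range.

## Robot

A 7-joint arm with a two-finger parallel gripper is mounted at the origin on a cart in front of the work surface, level with it; the furniture and walls round the work are solid. World frame = base frame: x ahead of the robot, y to its left, z up, the work surface at z = 0. Lengths are in m, angles in degrees, forces in N, time in s.
With the tool pointing down it reaches from about 0.375 to 0.925 m from the base axis. Payload 3.1 kg.
Tool frame: the origin (TCP) lies at the very end of the fingers, on their centre line; the grasp point (between the pads) lies 19 mm behind it; z points along the fingers, y is the line along which they close (so a half turn about z gives the same grasp; the last joint's range is limited). The gripper opens to 85 mm and grips with 20 to 120 N. Pads are 22 mm wide; open, the fingers measure 114 mm over their backs; the gripper's body (76 mm by 85 mm) begins 54 mm behind the grasp point. The pads swing forward as they close: fully open they stand 13 mm farther back than shut.
Start: joints at [-77.624, 21.939, 2.515, 91.553, -1.026, 66.532, -2.859], TCP at [0.201, 0.618, 0.231] pointing down, gripper open.
Joint ranges: [-149.38, 149.38], [-23.57, 123.04], [-84.95, 90], [0, 143.3], [-89.99, 269.99], [3.08, 112.72], [-163.45, 163.45]. Speed limits (degrees/s): [159.86, 159.86, 180, 180, 180, 180, 180].

## Interface

Orientations are given as [roll, pitch, yaw] about the fixed x, y, z axes, in that order (R = Rz(yaw) Ry(pitch) Rx(roll)).
In Python, from station import arm, optics gives the robot as it stands.
- The arm moves only by the tool play_rows, never from a script. Its argument "moves" is a list of rows, each an object with "angular": the turn, a rotation vector about the tool's x, y, z in degrees, a list of three; "translation": the shift along the tool's x, y, z in cm, a list of three; "claw": the opening in per cent of the stroke, from 0 (shut) to 100 (fully open). In form: [{"angular": [ax, ay, az], "translation": [dx, dy, dz], "claw": claw}, ...]. A call has 1 to 10 rows; each row is the pose to reach, as a shift and turn from the pose commanded when the call began, along the tool's axes at that moment; what a row does not reach only later rows make up. A row lasts 1/8 s, in which the tool goes at most 62.5 mm and 10.7 degrees, less where a joint would pass 70% of its speed; a pose out of reach is approached as far as the arm can. A call with a gripper value outside its range is refused whole. The fingers move at their own pace and stop on an object; the grip force is fixed at half the most. Time passes only in rows, so rows that repeat a pose let the fingers close. It gives the time, the measured TCP pose, the force, the opening and the grip force at its end, in the units of the state.
- arm.observe(): the state, without advancing time (a new reading comes with each control period).
- optics.read_camera(name): name is "scene" or "top" or "wrist"; returns a dict with "img" (400x640x3 uint8, red, green, blue), "depth" (400x640 float32, m along the optical axis (not along the pixel's ray), 0 where there is no reading), "fx", "fy", "cx", "cy" (pixels), "world_to_cam" (4x4, takes a point from world to camera coordinates). Camera axes: x right, y down, z forward; pixel columns grow to the right and rows downward; lengths in m; the calibration is good to about 2 mm. A picture is of the moment at which its call begins.
- arm.sign_off(): hands the job in; it is judged then, once.
Trained networks look in a picture, given as the dict that the camera call returned (one of the last four; its "shot" number tells which), for a name from the list of things; names that differ only in an ending like _2 or _b are one class to them, and where a whole thing is asked for, a point or a joint stands for the part that bears it (a point fixed in the world has none). Each returns a list of dicts, best first, with "conf" (0 to 1); they miss things now and then, are a little off and sometimes report something else, mostly with a low value. They report only what shows in the picture. A call takes as long as a camera call. They do not tell look-alikes from the thing itself.
- optics.boxes_of(name, picture): "centre" ([x, y, z] in m, in world coordinates, good to about 4 mm: the middle of the surface that is visible of it).
The state is a dict: "time_s": time; "qpos": joint angles; "qd": joint speeds; "joint_efforts": joint torques, N m; "ee_pos": TCP position; "tool_rot": TCP orientation; "force": force on the tool from outside, world axes, zero at the start; "wrist_torque": the same for the moment, N m; "gripper_width": opening from 0.0 (shut) to 1.0 (fully open); "grip_force": force on a finger pad.
Only numpy, scipy, OpenCV 4.12 (cv2) and the standard library are available. Lean on these libraries where they do the work, as an engineer would, in place of code of your own. Each camera call takes 0.05 s, during which the arm holds its last target. There are 200 camera calls.

## Working session

There is one attempt and no reset: what is moved stays moved. The work goes in short steps, Python scripts to look and compute and a tool call to move; the robot and the scene stay as the last step left them, time stands still between calls to the robot, and variables do not carry over. Pictures are saved under pics/ and viewed, at most 10 in all, crops included, and the job is handed in when it is done.

Besides the shell and the picture viewer there is one more tool, called as name([rows], argument=value, ...), one row to a line, values as JSON. play_rows: Moves the arm, as the interface text tells. Its arguments: {"type":"object","properties":{"moves":{"type":"array","items":{"type":"object","properties":{"angular":{"type":"array","items":{"type":"number"}},"translation":{"type":"array","items":{"type":"number"}},"claw":{"type":"number"}}}}},"required":["moves"]}

```bash
mkdir -p pics; python3 - <<'E'
from station import arm, optics
import cv2,numpy as np
s=arm.observe();print({k:np.round(v,3).tolist() for k,v in s.items()})
for c in("scene","top"):
    p=optics.read_camera(c);cv2.imwrite(f"pics/{c}.png",p["img"][...,::-1])
    T=np.linalg.inv(p["world_to_cam"]);print(c,T.round(3).tolist(),p["fx"])
    for n in("stand","cap","counter","knob","vial","oral_syringe","dish","plasters"):
        for d in optics.boxes_of(n,p)[:3]:
            w=p["world_to_cam"]@np.r_[d["centre"],1];u=(p["fx"]*w[0]/w[2]+p["cx"],p["fy"]*w[1]/w[2]+p["cy"])
            print(c,n,round(d["conf"],2),np.round(d["centre"],3),np.round(u))
E
```

```text
{'time_s': 0.0, 'qpos': [-77.623, 21.994, 2.513, 91.649, -1.027, 66.531, -2.858], 'qd': [0.045, 0.058, -0.07, -0.032, -0.09, 0.017, -0.008], 'joint_efforts': [-0.0, -43.346, 1.024, -24.951, 0.011, 0.011, -0.0], 'ee_pos': [0.2, 0.617, 0.23], 'tool_rot': [-179.85, 0.008, 162.023], 'force': [1.033, -0.412, -0.194], 'wrist_torque': [0.058, -0.004, 0.031], 'grip_force': 0.0, 'gripper_width': 1.003}
scene [[0.881, -0.261, 0.394, 0.236], [-0.473, -0.508, 0.72, -0.496], [0.012, -0.821, -0.571, 0.627], [0.0, 0.0, 0.0, 1.0]] 365.36533095800365
scene stand 0.9 [ 0.546 -0.069  0.011] [349. 297.]
scene stand 0.28 [0.581 0.095 0.028] [326. 241.]
scene stand 0.25 [0.442 0.25  0.032] [251. 222.]
scene cap 0.69 [ 0.554 -0.061  0.11 ] [353. 260.]
scene cap 0.65 [ 0.435 -0.015  0.026] [291. 294.]
scene cap 0.57 [ 0.422 -0.117  0.03 ] [307. 333.]
scene counter 0.57 [0.44  0.242 0.016] [252. 228.]
scene counter 0.48 [ 0.556 -0.056  0.112] [353. 258.]
scene knob 0.47 [0.443 0.253 0.035] [251. 220.]
scene vial 0.47 [0.58  0.096 0.028] [326. 241.]
scene dish 0.81 [0.494 0.454 0.013] [246. 186.]
scene plasters 0.63 [0.697 0.016 0.035] [384. 244.]
top [[-0.02, -0.988, 0.154, 0.41], [-1.0, 0.023, 0.017, 0.143], [-0.02, -0.153, -0.988, 1.22], [0.0, 0.0, 0.0, 1.0]] 406.29134809720244
top stand 0.69 [ 0.549 -0.03   0.012] [391. 213.]
top stand 0.21 [0.579 0.105 0.046] [346. 202.]
top cap 0.64 [ 0.56  -0.043  0.11 ] [401. 204.]
top cap 0.59 [ 0.427 -0.104  0.028] [420. 253.]
top cap 0.51 [ 0.442 -0.007  0.029] [386. 249.]
top counter 0.57 [0.448 0.257 0.019] [295. 249.]
top knob 0.44 [0.447 0.258 0.026] [295. 249.]
top vial 0.41 [0.58  0.102 0.048] [347. 202.]
top oral_syringe 0.48 [0.491 0.086 0.009] [353. 233.]
top dish 0.72 [0.498 0.451 0.001] [231. 233.]
top plasters 0.65 [0.703 0.022 0.032] [372. 161.]
```

```bash
python3 - <<'E'
import cv2,numpy as np
a=cv2.imread("pics/scene.png");b=cv2.imread("pics/top.png")
c=cv2.resize(b[180:280,260:460],(800,400),interpolation=cv2.INTER_CUBIC)
cv2.imwrite("pics/crop.png",c)
E
```

```text
(no output)
```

View pics/scene.png

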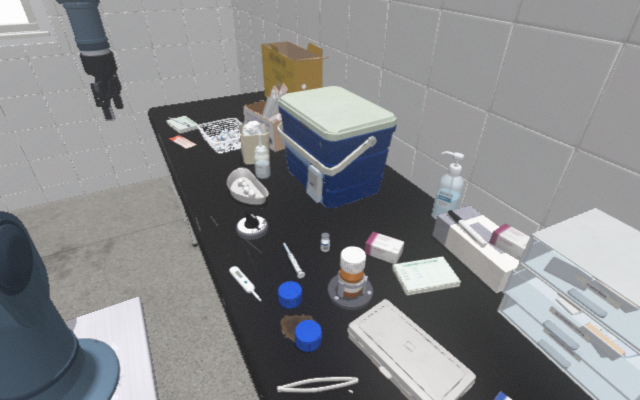

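View pics/crop.png

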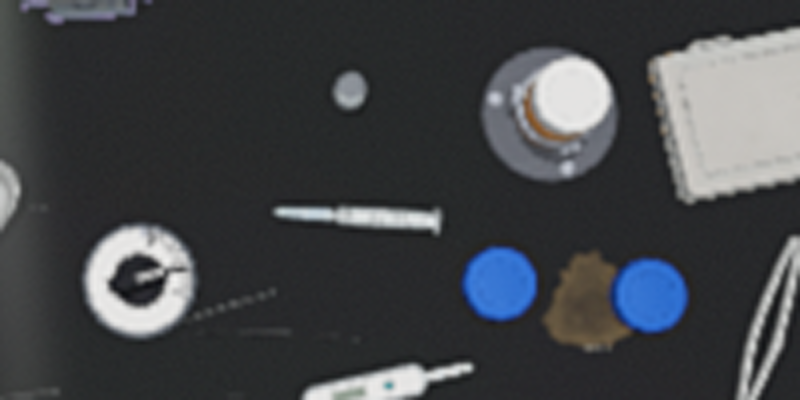

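The cap to open is the white one on the bottle: scene (353,258), crop (575,95). The look-alikes are the blue caps at scene (290,294) and (308,335). The counter is at scene (252,225), with its pointer towards image right at crop (180,272). Next I'll refine both axes from depth.

```bash
cat > h.py <<'E'
from station import arm, optics
import cv2,numpy as np
from scipy.spatial.transform import Rotation as R
def cloud(p):
    v,u=np.mgrid[:400,:640];z=p["depth"]
    c=np.stack([(u-p["cx"])/p["fx"]*z,(v-p["cy"])/p["fy"]*z,z,np.ones_like(z)],-1)
    w=(c@np.linalg.inv(p["world_to_cam"]).T)[...,:3];w[z==0]=np.nan;return w
def circ(p,c,r,zlo,zhi,white=None):
    w=cloud(p);m=(np.hypot(w[...,0]-c[0],w[...,1]-c[1])<r)&(w[...,2]>zlo)&(w[...,2]<zhi)
    if white:m&=p["img"].min(-1)>white
    q=w[m];(x,y),rr=cv2.minEnclosingCircle(q[:,:2].astype(np.float32))
    return len(q),np.round([x,y,rr,np.median(q[:,2])],4),q.mean(0).round(4)
def delta(pos,yaw):
    s=arm.observe();Rt=R.from_euler('xyz',s["tool_rot"],degrees=True)
    Rg=R.from_euler('xyz',[180,0,yaw],degrees=True)
    return "trans cm",(Rt.inv().apply(np.array(pos)-s["ee_pos"])*100).round(2),"ang",(Rt.inv()*Rg).as_rotvec(degrees=True).round(2)
def st():
    s=arm.observe();print({k:np.round(s[k],3).tolist() for k in("time_s","ee_pos","tool_rot","qpos","force","wrist_torque","gripper_width","grip_force")})
E
python3 - <<'E'
from h import *
for c in("scene","top"):
    p=optics.read_camera(c)
    print(c,"cap",circ(p,(.56,-.045),.04,.105,.125,100))
    print(c,"stand",circ(p,(.55,-.035),.065,.006,.018))
    print(c,"counter",circ(p,(.447,.255),.055,.012,.026))
    print(c,"knobtop",circ(p,(.447,.255),.045,.044,.06))
print(delta([.40,.257,.2],162))
E
```

```text
scene cap (386, array([ 0.5623, -0.049 ,  0.0266,  0.1126]), array([ 0.5591, -0.0514,  0.112 ]))
scene stand (681, array([ 0.5609, -0.0486,  0.0503,  0.0106]), array([ 0.5486, -0.0625,  0.0108]))
scene counter (403, array([0.444 , 0.2568, 0.0417, 0.0172]), array([0.4408, 0.2474, 0.0179]))
scene knobtop (65, array([0.4472, 0.2586, 0.0228, 0.0505]), array([0.4438, 0.2562, 0.0497]))
top cap (274, array([ 0.5636, -0.0483,  0.0255,  0.1156]), array([ 0.563 , -0.0472,  0.1152]))
top stand (436, array([ 0.5514, -0.0363,  0.0633,  0.0135]), array([ 0.5552, -0.0379,  0.0133]))
top counter (508, array([0.4467, 0.2585, 0.0419, 0.02  ]), array([0.446 , 0.2576, 0.0201]))
top knobtop (63, array([0.4432, 0.2576, 0.0211, 0.0535]), array([0.4463, 0.2588, 0.0533]))
('trans cm', array([-30.12, -28.21,   3.13]), 'ang', array([-0.  , -0.  ,  0.03]))
```

play_rows([
  {"translation":[-34.5,-26.5,2.5],"angular":[0,0,0],"claw":100},
  {"translation":[-34.5,-26.5,2.5],"angular":[0,0,0],"claw":100},
  {"translation":[-34.5,-26.5,2.5],"angular":[0,0,0],"claw":100},
  {"translation":[-34.5,-26.5,2.5],"angular":[0,0,0],"claw":100},
  {"translation":[-34.5,-26.5,2.5],"angular":[0,0,0],"claw":100},
  {"translation":[-34.5,-26.5,2.5],"angular":[0,0,0],"claw":100},
  {"translation":[-34.5,-26.5,2.5],"angular":[0,0,0],"claw":100},
  {"translation":[-34.5,-26.5,2.5],"angular":[0,0,0],"claw":100},
  {"translation":[-34.5,-26.5,2.5],"angular":[0,0,0],"claw":100},
  {"translation":[-34.5,-26.5,2.5],"angular":[0,0,0],"claw":100},
])

```text
time_s: 2.25
ee_pos: [0.4459, 0.2618, 0.2063]
tool_rot: [180.0, -0.0, 162.2]
force: [-0.1, 0.4, 0.0]
gripper_width: 0.999
grip_force: 0.0
```

```bash
python3 - <<'E'
from h import *
st()
p=optics.read_camera("wrist");cv2.imwrite("pics/w1.png",p["img"][...,::-1])
print(np.linalg.inv(p["world_to_cam"]).round(3))
print(circ(p,(.447,.255),.055,.012,.026),circ(p,(.447,.255),.03,.047,.06))
E
```

```text
{'time_s': 2.25, 'ee_pos': [0.446, 0.262, 0.206], 'tool_rot': [179.967, -0.031, 162.236], 'qpos': [-49.717, 8.986, 16.135, 111.853, -2.938, 59.537, 39.957], 'force': [-0.147, 0.366, 0.032], 'wrist_torque': [-0.035, -0.019, 0.043], 'gripper_width': 0.999, 'grip_force': 0.0}
[[ 0.305  0.909  0.284  0.374]
 [ 0.952 -0.291 -0.09   0.285]
 [ 0.001  0.298 -0.955  0.349]
 [ 0.     0.     0.     1.   ]]
(2825, array([0.4455, 0.2602, 0.042 , 0.0189]), array([0.4418, 0.2616, 0.0193])) (423, array([0.4455, 0.26  , 0.0213, 0.0527]), array([0.4448, 0.2604, 0.0525]))
```

View pics/w1.png

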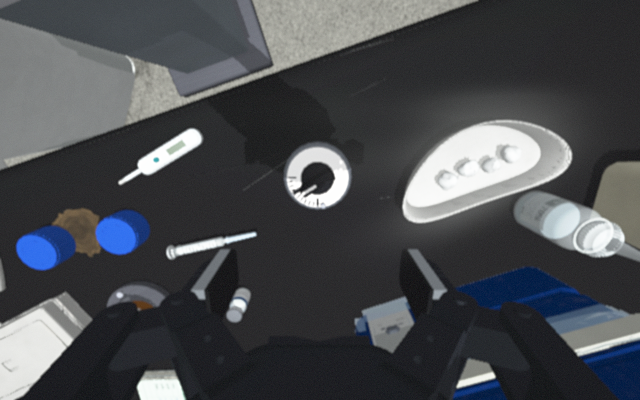

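```bash
python3 - <<'E'
from h import *
p=optics.read_camera("wrist");w=cloud(p);c=np.array([.4455,.260])
m=(np.hypot(w[...,0]-c[0],w[...,1]-c[1])<.03)&(w[...,2]>.047)&(w[...,2]<.06)
q=w[m][:,:2].astype(np.float32);print(cv2.minAreaRect(q));l,v=np.linalg.eigh(np.cov(q.T));print(l,np.degrees(np.arctan2(v[1,1],v[0,1])))
# rectify dial plane: right = -y, up=+x, 0.2mm/px
def warp(z):
    s=0.00018;U,V=np.meshgrid(np.arange(560),np.arange(560))
    X=c[0]-(V-280)*s;Y=c[1]-(U-280)*s
    k=np.stack([X,Y,np.full_like(X,z),np.ones_like(X)],-1)@p["world_to_cam"].T
    return cv2.remap(p["img"],(p["fx"]*k[...,0]/k[...,2]+p["cx"]).astype(np.float32),(p["fy"]*k[...,1]/k[...,2]+p["cy"]).astype(np.float32),cv2.INTER_CUBIC)
cv2.imwrite("pics/w2.png",warp(.019)[...,::-1])
E
```

```text
((0.4454909563064575, 0.2601664066314697), (0.012351014651358128, 0.04188708961009979), 14.060620307922363)
[1.26088022e-05 1.43745248e-04] 104.11156000257556
```

View pics/w2.png

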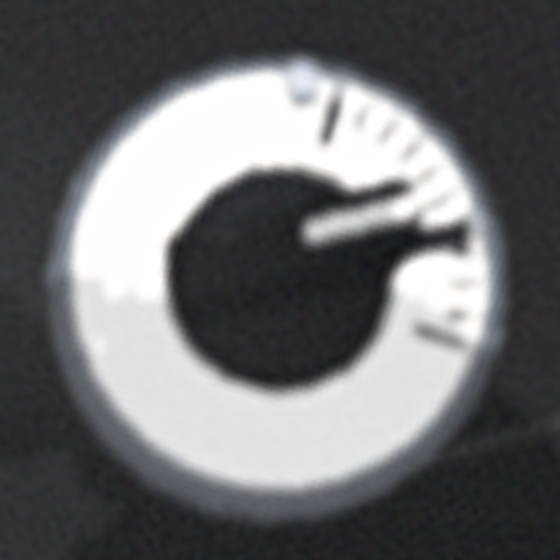

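play_rows([
  {"translation":[0,-0.1,2],"angular":[0,0,10],"claw":100},
  {"translation":[0,-0.1,5],"angular":[0,0,20],"claw":100},
  {"translation":[0,-0.1,8],"angular":[0,0,30],"claw":100},
  {"translation":[0,-0.1,10],"angular":[0,0,40],"claw":100},
  {"translation":[0,-0.1,11],"angular":[0,0,50],"claw":100},
  {"translation":[0,-0.1,11],"angular":[0,0,58.1],"claw":100},
  {"translation":[0,-0.1,11],"angular":[0,0,58.1],"claw":100},
  {"translation":[0,-0.1,11],"angular":[0,0,58.1],"claw":100},
])

```text
time_s: 3.35
ee_pos: [0.4465, 0.2596, 0.0965]
tool_rot: [180.0, -0.0, 104.1]
force: [-0.3, 0.7, -0.3]
gripper_width: 0.998
grip_force: 0.0
```

```bash
python3 - <<'E'
from h import *
st();print(delta([.4455,.2602,.028],104.1))
E
```

```text
{'time_s': 3.35, 'ee_pos': [0.447, 0.26, 0.096], 'tool_rot': [179.978, -0.022, 104.123], 'qpos': [-55.079, 18.374, 23.216, 117.032, -9.9, 46.395, -11.945], 'force': [-0.323, 0.686, -0.343], 'wrist_torque': [0.007, 0.052, -0.041], 'gripper_width': 0.998, 'grip_force': 0.0}
('trans cm', array([ 0.08, -0.09,  6.85]), 'ang', array([ 0.02, -0.02,  0.02]))
```

play_rows([
  {"translation":[0.1,-0.1,4],"angular":[0,0,0],"claw":60},
  {"translation":[0.1,-0.1,6],"angular":[0,0,0],"claw":50},
  {"translation":[0.1,-0.1,6.8],"angular":[0,0,0],"claw":40},
  {"translation":[0.1,-0.1,6.8],"angular":[0,0,0],"claw":30},
  {"translation":[0.1,-0.1,6.8],"angular":[0,0,0],"claw":20},
  {"translation":[0.1,-0.1,6.8],"angular":[0,0,0],"claw":0},
  {"translation":[0.1,-0.1,6.8],"angular":[0,0,0],"claw":0},
  {"translation":[0.1,-0.1,6.8],"angular":[0,0,0],"claw":0},
])

```text
time_s: 4.35
ee_pos: [0.4454, 0.2599, 0.0295]
tool_rot: [-180.0, -0.1, 103.9]
force: [-2.3, -0.9, 4.9]
gripper_width: 0.124
grip_force: 60.2
```

play_rows([
  {"translation":[0,0,0],"angular":[0,0,-8],"claw":0},
  {"translation":[0,0,0],"angular":[0,0,-16],"claw":0},
  {"translation":[0,0,0],"angular":[0,0,-24],"claw":0},
  {"translation":[0,0,0],"angular":[0,0,-32],"claw":0},
  {"translation":[0,0,0],"angular":[0,0,-40],"claw":0},
  {"translation":[0,0,0],"angular":[0,0,-47],"claw":0},
  {"translation":[0,0,0],"angular":[0,0,-53],"claw":0},
  {"translation":[0,0,0],"angular":[0,0,-57],"claw":0},
  {"translation":[0,0,0],"angular":[0,0,-57],"claw":0},
])

```text
time_s: 5.48
ee_pos: [0.4458, 0.2603, 0.0295]
tool_rot: [179.9, 0.0, 160.9]
force: [-2.9, 0.2, 5.7]
gripper_width: 0.128
grip_force: 60.2
```

```bash
python3 -c "
from h import *
st()"
```

```text
{'time_s': 5.475, 'ee_pos': [0.446, 0.26, 0.029], 'tool_rot': [179.912, 0.007, 160.895], 'qpos': [-41.546, 24.003, 7.707, 117.967, -5.13, 38.259, 40.425], 'force': [-2.897, 0.22, 5.694], 'wrist_torque': [0.025, 0.597, 0.058], 'gripper_width': 0.128, 'grip_force': 60.181}
```

play_rows([
  {"translation":[0,0,0],"angular":[0,0,-1.5],"claw":0},
  {"translation":[0,0,0],"angular":[0,0,-3],"claw":0},
  {"translation":[0,0,0],"angular":[0,0,-3],"claw":0},
])

```text
time_s: 5.85
ee_pos: [0.4458, 0.2603, 0.0295]
tool_rot: [179.9, -0.0, 163.7]
force: [-2.6, 1.1, 5.8]
gripper_width: 0.126
grip_force: 60.5
```

```bash
python3 -c "
from h import *
st()"
```

```text
{'time_s': 5.85, 'ee_pos': [0.446, 0.26, 0.029], 'tool_rot': [179.889, -0.015, 163.682], 'qpos': [-40.983, 23.984, 7.081, 117.934, -4.774, 38.265, 42.921], 'force': [-2.629, 1.111, 5.837], 'wrist_torque': [0.032, 0.581, -0.5], 'gripper_width': 0.126, 'grip_force': 60.482}
```

play_rows([
  {"translation":[0,0,0],"angular":[0,0,0],"claw":50},
  {"translation":[0,0,0],"angular":[0,0,0],"claw":50},
  {"translation":[0,0,-4],"angular":[0,0,0],"claw":50},
  {"translation":[0,0,-9],"angular":[0,0,0],"claw":100},
  {"translation":[0,0,-15],"angular":[0,0,0],"claw":100},
  {"translation":[0,0,-18],"angular":[0,0,0],"claw":100},
  {"translation":[0,0,-18],"angular":[0,0,0],"claw":100},
])

```text
time_s: 6.72
ee_pos: [0.4477, 0.2607, 0.2115]
tool_rot: [179.7, 0.3, 163.9]
force: [0.5, -0.5, -0.2]
gripper_width: 0.999
grip_force: 0.0
```

```bash
python3 - <<'E'
from h import *
st()
p=optics.read_camera("wrist");w=cloud(p);c=np.array([.4455,.260])
m=(np.hypot(w[...,0]-c[0],w[...,1]-c[1])<.03)&(w[...,2]>.047)&(w[...,2]<.06)
q=w[m][:,:2];l,v=np.linalg.eigh(np.cov(q.T));print(np.degrees(np.arctan2(v[1,1],v[0,1])),q.mean(0))
s=0.00018;U,V=np.meshgrid(np.arange(560),np.arange(560))
X=c[0]-(V-280)*s;Y=c[1]-(U-280)*s
k=np.stack([X,Y,np.full_like(X,.019),np.ones_like(X)],-1)@p["world_to_cam"].T
cv2.imwrite("pics/w3.png",cv2.remap(p["img"],(p["fx"]*k[...,0]/k[...,2]+p["cx"]).astype(np.float32),(p["fy"]*k[...,1]/k[...,2]+p["cy"]).astype(np.float32),cv2.INTER_CUBIC)[...,::-1])
for y in(90,100,120,135,150,160):print(delta([.5627,-.0485,.2],y))
E
```

```text
{'time_s': 6.725, 'ee_pos': [0.448, 0.261, 0.212], 'tool_rot': [179.666, 0.266, 163.9], 'qpos': [-42.827, 8.494, 8.759, 111.421, -1.502, 59.764, 40.485], 'force': [0.473, -0.477, -0.223], 'wrist_torque': [-0.056, -0.021, -0.041], 'gripper_width': 0.999, 'grip_force': 0.0}
162.5997653687275 [0.44414296 0.26063062]
('trans cm', array([-19.74, -26.4 ,   0.9 ]), 'ang', array([1.700e-01, 1.000e-02, 7.391e+01]))
('trans cm', array([-19.74, -26.4 ,   0.9 ]), 'ang', array([1.700e-01, 2.000e-02, 6.391e+01]))
('trans cm', array([-19.74, -26.4 ,   0.9 ]), 'ang', array([ 0.16,  0.05, 43.91]))
('trans cm', array([-19.74, -26.4 ,   0.9 ]), 'ang', array([ 0.15,  0.07, 28.91]))
('trans cm', array([-19.74, -26.4 ,   0.9 ]), 'ang', array([ 0.13,  0.09, 13.91]))
('trans cm', array([-19.74, -26.4 ,   0.9 ]), 'ang', array([0.13, 0.1 , 3.91]))
```

View pics/w3.png

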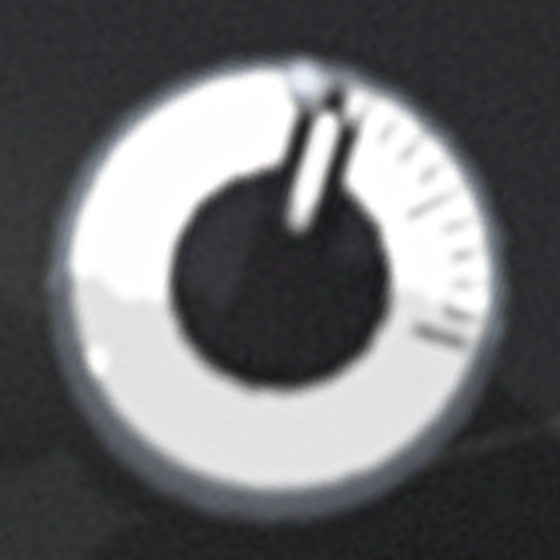

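The knob is on its zero stop: the pointer lies on the thick tick at (330,115), beside the pin at (303,82), and the bar is at −17.4°. Now I'll move to the cap.

play_rows([
  {"translation":[-3.3,-4.4,0.2],"angular":[0,0,8],"claw":100},
  {"translation":[-7,-9.3,0.4],"angular":[0,0,16],"claw":100},
  {"translation":[-10.6,-14.2,0.6],"angular":[0,0,24],"claw":100},
  {"translation":[-14.3,-19.1,0.8],"angular":[0,0,32],"claw":100},
  {"translation":[-17.5,-23.4,0.9],"angular":[0,0,40],"claw":100},
  {"translation":[-19.7,-26.4,0.9],"angular":[0.1,0,43.9],"claw":100},
  {"translation":[-19.7,-26.4,0.9],"angular":[0.1,0,43.9],"claw":100},
  {"translation":[-19.7,-26.4,0.9],"angular":[0.1,0,43.9],"claw":100},
])

```text
time_s: 7.78
ee_pos: [0.5603, -0.0478, 0.1973]
tool_rot: [-179.7, -0.1, 120.1]
force: [0.4, 0.9, 0.5]
gripper_width: 0.999
grip_force: 0.0
```

```bash
python3 - <<'E'
from h import *
st()
p=optics.read_camera("wrist");cv2.imwrite("pics/w4.png",p["img"][...,::-1])
print(circ(p,(.5627,-.0485),.04,.108,.12,100))
print(delta([.5627,-.0485,.082],120))
E
```

```text
{'time_s': 7.775, 'ee_pos': [0.56, -0.048, 0.197], 'tool_rot': [-179.725, -0.088, 120.068], 'qpos': [-22.069, 15.472, 26.414, 106.606, -7.787, 59.981, 37.526], 'force': [0.362, 0.915, 0.481], 'wrist_torque': [0.008, -0.013, 0.01], 'gripper_width': 0.999, 'grip_force': 0.0}
(2561, array([ 0.5622, -0.0468,  0.0256,  0.1145]), array([ 0.5615, -0.0456,  0.1144]))
('trans cm', array([-0.26,  0.16, 11.57]), 'ang', array([-0.23, -0.08,  0.16]))
```

View pics/w4.png

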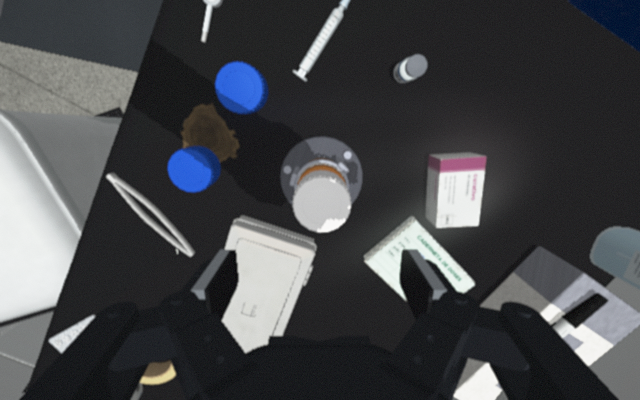

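The white cap sits on the bottle at (322,203); the blue look-alikes are at (240,88) and (193,170). Now I'll descend and grip the cap.

play_rows([
  {"translation":[-0.1,0.2,4],"angular":[-0.2,0,0],"claw":100},
  {"translation":[-0.1,0.2,7.5],"angular":[-0.2,0,0],"claw":100},
  {"translation":[-0.1,0.2,9.5],"angular":[-0.2,0,0],"claw":100},
  {"translation":[-0.1,0.2,11.0],"angular":[-0.2,0,0],"claw":100},
  {"translation":[-0.1,0.2,11.5],"angular":[-0.2,0,0],"claw":100},
  {"translation":[-0.1,0.2,11.5],"angular":[-0.2,0,0],"claw":70},
  {"translation":[-0.1,0.2,11.5],"angular":[-0.2,0,0],"claw":60},
  {"translation":[-0.1,0.2,11.5],"angular":[-0.2,0,0],"claw":40},
  {"translation":[-0.1,0.2,11.5],"angular":[-0.2,0,0],"claw":40},
])

```text
time_s: 8.95
ee_pos: [0.5642, -0.049, 0.0854]
tool_rot: [179.8, 0.1, 120.0]
force: [-1.7, 0.3, 5.2]
gripper_width: 0.565
grip_force: 61.0
```

```bash
python3 -c "
from h import *
st()"
```

```text
{'time_s': 8.95, 'ee_pos': [0.564, -0.049, 0.085], 'tool_rot': [179.834, 0.051, 120.009], 'qpos': [-19.292, 24.417, 24.05, 110.743, -13.306, 47.348, 41.906], 'force': [-1.681, 0.335, 5.159], 'wrist_torque': [-0.034, 0.45, 0.017], 'gripper_width': 0.565, 'grip_force': 60.974}
```

play_rows([
  {"translation":[0,0,0.3],"angular":[0,0,0],"claw":40},
  {"translation":[0,0,0.6],"angular":[0,0,0],"claw":40},
  {"translation":[0,0,0.6],"angular":[0,0,0],"claw":40},
])

```text
time_s: 9.32
ee_pos: [0.5642, -0.049, 0.0808]
tool_rot: [179.8, -0.0, 120.0]
force: [-5.4, 0.2, 13.7]
gripper_width: 0.567
grip_force: 61.8
```

```bash
python3 -c "
from h import *
st()"
```

```text
{'time_s': 9.325, 'ee_pos': [0.564, -0.049, 0.081], 'tool_rot': [179.849, -0.015, 119.998], 'qpos': [-19.105, 24.854, 23.884, 110.816, -13.603, 46.923, 42.147], 'force': [-5.448, 0.176, 13.729], 'wrist_torque': [0.009, 1.33, -0.004], 'gripper_width': 0.567, 'grip_force': 61.816}
```

play_rows([
  {"translation":[0.05,-0.09,0.25],"angular":[0,0,0],"claw":40},
  {"translation":[0.05,-0.09,0.25],"angular":[0,0,-6],"claw":40},
  {"translation":[0.05,-0.09,0.25],"angular":[0,0,-12],"claw":40},
  {"translation":[0.05,-0.09,0.25],"angular":[0,0,-18],"claw":40},
  {"translation":[0.05,-0.09,0.25],"angular":[0,0,-24],"claw":40},
  {"translation":[0.05,-0.09,0.25],"angular":[0,0,-30],"claw":40},
  {"translation":[0.05,-0.09,0.25],"angular":[0,0,-30],"claw":40},
])

```text
time_s: 10.2
ee_pos: [0.5666, -0.0476, 0.0808]
tool_rot: [179.6, 0.4, 150.1]
force: [-3.6, 2.9, 20.1]
gripper_width: 0.567
grip_force: 62.4
```

```bash
python3 -c "
from h import *
st()"
```

```text
{'time_s': 10.2, 'ee_pos': [0.567, -0.048, 0.081], 'tool_rot': [179.585, 0.358, 150.078], 'qpos': [-13.633, 24.062, 17.132, 110.542, -9.847, 46.26, 68.947], 'force': [-3.622, 2.87, 20.099], 'wrist_torque': [0.364, 1.063, 0.032], 'gripper_width': 0.567, 'grip_force': 62.412}
```

play_rows([
  {"translation":[0,0,0],"angular":[0,0,-6],"claw":40},
  {"translation":[0,0,0],"angular":[0,0,-12],"claw":40},
  {"translation":[0,0,0],"angular":[0,0,-18],"claw":40},
  {"translation":[0,0,0],"angular":[0,0,-24],"claw":40},
  {"translation":[0,0,0],"angular":[0,0,-30],"claw":40},
  {"translation":[0,0,0],"angular":[0,0,-30],"claw":40},
])

```text
time_s: 10.95
ee_pos: [0.567, -0.0468, 0.0808]
tool_rot: [179.8, 0.6, -179.9]
force: [-3.4, 3.4, 18.5]
gripper_width: 0.566
grip_force: 62.3
```

```bash
python3 - <<'E'
from h import *
st()
p=optics.read_camera("scene");c=cv2.resize(p["img"][230:310,300:400,::-1],(800,640)[:2],interpolation=cv2.INTER_CUBIC)[:600]
cv2.imwrite("pics/s5.png",c)
E
```

```text
{'time_s': 10.95, 'ee_pos': [0.567, -0.047, 0.081], 'tool_rot': [179.81, 0.568, -179.882], 'qpos': [-8.311, 23.605, 10.668, 110.274, -6.193, 46.089, 95.862], 'force': [-3.405, 3.423, 18.488], 'wrist_torque': [0.475, 0.873, -0.007], 'gripper_width': 0.566, 'grip_force': 62.261}
```

View pics/s5.png

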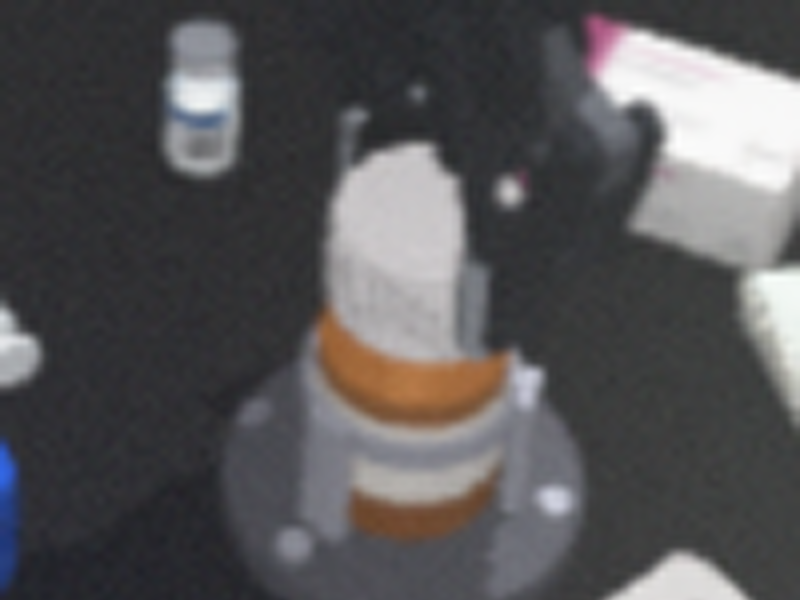

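The cap is held squarely in the pads at (400,260), and the vial and stand haven't moved. The twist met almost no torque, so the cap turned with the gripper. Now I'll lift gently.

play_rows([
  {"translation":[0,0,-0.5],"angular":[0,0,0],"claw":40},
  {"translation":[0,0,-1.0],"angular":[0,0,0],"claw":40},
  {"translation":[0,0,-1.4],"angular":[0,0,0],"claw":40},
  {"translation":[0,0,-1.7],"angular":[0,0,0],"claw":40},
  {"translation":[0,0,-1.7],"angular":[0,0,0],"claw":40},
])

```text
time_s: 11.62
ee_pos: [0.5638, -0.0477, 0.0929]
tool_rot: [179.9, 0.2, -179.9]
force: [4.7, 3.5, -0.8]
gripper_width: 0.565
grip_force: 62.6
```

```bash
python3 -c "
from h import *
st()"
```

```text
{'time_s': 11.625, 'ee_pos': [0.564, -0.048, 0.093], 'tool_rot': [179.918, 0.236, -179.939], 'qpos': [-8.561, 22.456, 10.966, 110.14, -5.76, 47.684, 95.521], 'force': [4.734, 3.507, -0.76], 'wrist_torque': [0.631, -0.849, -0.008], 'gripper_width': 0.565, 'grip_force': 62.603}
```

play_rows([
  {"translation":[0,0,-1.0],"angular":[0,0,0],"claw":40},
  {"translation":[0,0,-2.0],"angular":[0,0,0],"claw":40},
  {"translation":[0,0,-3.0],"angular":[0,0,0],"claw":40},
  {"translation":[0,0,-4.0],"angular":[0,0,0],"claw":40},
  {"translation":[0,0,-4.8],"angular":[0,0,0],"claw":40},
  {"translation":[0,0,-5.2],"angular":[0,0,0],"claw":40},
  {"translation":[0,0,-5.2],"angular":[0,0,0],"claw":40},
  {"translation":[0,0,-5.2],"angular":[0,0,0],"claw":40},
])

```text
time_s: 12.62
ee_pos: [0.5623, -0.0487, 0.1444]
tool_rot: [180.0, 0.1, -180.0]
force: [-0.3, 0.2, -0.5]
gripper_width: 0.569
grip_force: 63.6
```

```bash
python3 - <<'E'
from h import *
st()
p=optics.read_camera("scene");c=cv2.resize(p["img"][200:310,290:430,::-1],(700,550),interpolation=cv2.INTER_CUBIC)
cv2.imwrite("pics/s6.png",c)
print(circ(p,(.5627,-.0485),.024,.16,.185,100))
st()
E
```

```text
{'time_s': 12.625, 'ee_pos': [0.562, -0.049, 0.144], 'tool_rot': [179.979, 0.065, -179.969], 'qpos': [-9.161, 18.319, 11.627, 108.462, -4.544, 53.592, 94.618], 'force': [-0.341, 0.185, -0.534], 'wrist_torque': [-0.024, 0.011, -0.019], 'gripper_width': 0.569, 'grip_force': 63.561}
(187, array([ 0.5611, -0.048 ,  0.0231,  0.1714]), array([ 0.5554, -0.0463,  0.1714]))
{'time_s': 12.675, 'ee_pos': [0.562, -0.049, 0.144], 'tool_rot': [179.979, 0.059, -179.974], 'qpos': [-9.157, 18.327, 11.626, 108.463, -4.544, 53.59, 94.618], 'force': [0.513, 0.46, -1.05], 'wrist_torque': [-0.048, -0.012, 0.011], 'gripper_width': 0.564, 'grip_force': 63.561}
```

View pics/s6.png

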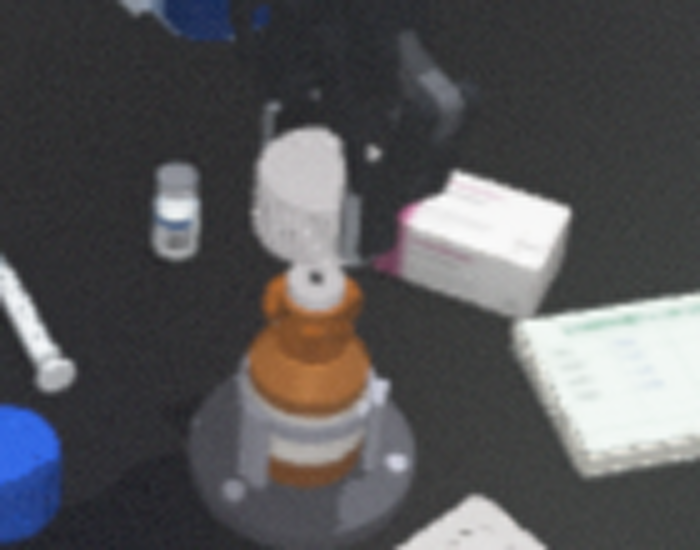

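The cap (300,195) is held level above the open neck (315,290), about 6 cm up, and nothing else has been disturbed.

```bash
python3 -c "
from station import arm
print(arm.sign_off())"
```

```text
the job is handed in; nothing more can be done
None
```

I turned the dose counter's knob back to its zero stop, then pressed and twisted the cap free. The gripper now holds it level, about 6 cm above its seat and over the bottle; the job was handed in at about 13 s on the robot's clock, with no verdict returned.

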